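# Book in a glaze and set out its test tiles

## Robot

A 7-joint arm with a two-finger parallel gripper is mounted at the origin on the work surface. World frame = base frame: x ahead of the robot, y to its left, z up, the work surface at z = 0. Lengths are in m, angles in rad, forces in N, time in s.
With the tool pointing down it reaches from about 0.4 to 0.85 m from the base axis. Payload 10.4 kg.
Tool frame: the origin (TCP) lies at the very end of the fingers, on their centre line; the grasp point (between the pads) lies 19 mm behind it; z points along the fingers, y is the line along which they close (so a half turn about z gives the same grasp; the last joint's range is limited). The gripper opens to 85 mm and grips with 20 to 120 N. Pads are 22 mm wide; open, the fingers measure 114 mm over their backs; the gripper's body (76 mm by 85 mm) begins 54 mm behind the grasp point. The pads swing forward as they close: fully open they stand 13 mm farther back than shut.
Start: joints at [-1.317, 0.332, -0.065, 1.46, 0.022, 1.35, -0.088], TCP at [0.171, 0.601, 0.231] pointing down, gripper open.
Joint ranges: [-2.6, 2.6], [-0.5, 2.12], [-1.47, 1.34], [0.16, 2.42], [-1.27, 4.41], [0.06, 2.06], [-2.6, 2.6]. Speed limits (rad/s): [2.22, 2.22, 2.79, 2.79, 3.14, 3.14, 3.14].

## Interface

Orientations are given as a unit quaternion [w, x, y, z].
In Python, from cell import env gives the robot as it stands.
- The arm moves only by the shell command python3 -m creep 'ROWS' [FORCE]. ROWS is JSON, a list of rows, each a list of 7 numbers: the finger opening in mm, from 0 to 85.4, then the shift along the tool's x, y, z scaled (see below), then the turn, a rotation vector about the tool's x, y, z scaled (see below). A call has 1 to 8 rows; each row is the pose to reach, as a shift and turn from the pose commanded when the call began, along the tool's axes at that moment, turning the shorter way round; what a row does not reach only later rows make up. The controller multiplies each number of a shift by 0.1 m and each number of a turn by 180 degrees. A row lasts 1/12 s, in which the tool goes at most 41.7 mm and 7.16 degrees, less where a joint would pass 70% of its speed; a pose out of reach is approached as far as the arm can. A call with a number of a shift or a turn outside -1 to 1 is refused whole. A call with a gripper value outside its range is refused whole. The fingers move at their own pace and stop on an object; FORCE is the grip in N (left out, the last holds). Time passes only in rows, so rows that repeat a pose let the fingers close. It gives the time, the measured TCP pose, the force, the opening and the grip force at its end, in the units of the state.
- env.get_state(): the state, without advancing time (a new reading comes with each control period).
- env.read_camera(name): name is "scene" or "top" or "wrist"; returns the picture (420x560x3 uint8, red, green, blue); there is no depth.
- env.camera_info(name): a dict with "fx", "fy", "cx", "cy" (pixels), "R" (3x3) and "t" (3): a world point X has camera coordinates R X + t; the wrist camera has in their place "hand_eye" (4x4, takes a point from camera to tool coordinates, whose origin is the TCP and whose axes are the flange's). Camera axes: x right, y down, z forward; pixel columns grow to the right and rows downward; lengths in m; the calibration is good to about 2 mm. The wrist camera is an equidistant fisheye: a pixel r from the principal point sees the ray r / f radians off the axis. A picture is of the moment at which its call begins: read the wrist's pose just before it. camera_info takes no time and is no camera call.
- env.hand_in(): hands the job in; it is judged then, once.
The state is a dict: "time_s": time; "joint_pos": joint angles; "joint_vel": joint speeds; "effort": joint torques, N m; "tcp_pos": TCP position; "ee_rot": TCP orientation; "ft_force": force on the tool from outside, world axes, zero at the start; "moment": the same for the moment, N m; "width": finger opening in m; "finger_force": force on a finger pad.
Only numpy, scipy, OpenCV 4.12 (cv2) and the standard library are available. Lean on these libraries where they do the work, as an engineer would, in place of code of your own. Each camera call takes 0.05 s, during which the arm holds its last target. There are 200 camera calls.

## Task

Book in the glaze: stand the striped jar on the scanner's pad with its black stripe facing the scanner's window, let go of it, and press the green scan button right down while it stands so. Then draw every test tile up out of the slotted drying rack and lean it on the blue sloping stand, right way up, foot on the ledge and back against the board, side by side. Finish with the jar upright on its cork mat, and do not let a tile fall flat or disturb the other pottery.

Things in the scene. Friction and masses are not known exactly. Their poses are not given: they have to be found in the camera images.
- rack: Fixed wooden drying rack, 90 x 250 x 50 mm, with four narrow slots in a row along its y axis at y = -90, -30, +30, +90 mm. Each slot is 11 mm wide (along y), runs along x, is 40 mm deep with its floor 10 mm above the table; rails hold tiles within 3 mm along x. Origin: centre of its underside; z up. Rack and stand may swap sides.
- stand: Fixed blue sloping sample stand, 320 mm long along y; origin at the centre of its underside, z up. Board (8 mm thick) and ledge lean 0.20 rad: up the slope is (-0.199, 0, 0.980), off the board is (0.980, 0, 0.199). A tile stands with its foot on the ledge, a broad face on the board, its top leaning to -x. Room for four side by side, e.g. at y = -108, -36, 36, 108 mm.
- stand_corner (a point): Middle of the inner corner where the stand's board and ledge meet: at x = 0, y = 0, 30 mm above the table, same axes as the stand. The board reaches 58 mm up the slope from here, so a 110 mm tile stands well above it; the ledge runs 20 mm off the board to a front lip, which rises 8 mm above the ledge.
- scan_pad (a point): Centre of the top of the scanner's round black pad (100 mm diameter, 2 mm high, fixed). The scanner block, a white box 70 x 70 x 90 mm tall, stands on its +y side, its face 80 mm from the pad's centre. x, y, z axes are the scanner's; z up. Scanner and cork mat may change places from start to start.
- scan_window (a point): Centre of the scanner's dark window with a red bar, on the block's face towards the pad (it looks along the scanner's -y), 50 mm above the table, 80 mm from the pad's centre.
- scan_button_top (a point): Centre of the top of the green push button (32 mm diameter) on top of the scanner block; it is pressed straight down against a spring, about 5 N.
- scan_button (a joint): Travel of the scan button in m: 0 released, 0.006 fully pressed; it springs back.
- mat_top (a point): Centre of the top of the round cork mat (100 mm diameter, 2 mm high, fixed) where the glaze jar belongs.
- jar_center (a point): Centre of the glaze jar, half-way up: a straight, heavy-bottomed cylinder of 64 mm diameter and 80 mm height (0.35 kg), white with a yellow lid. Its z axis points up; its x axis points to the marked side, where a black stripe runs up the wall and across the lid from the middle to that edge. It can be gripped across its diameter.
- jar: The same jar; origin at the centre of its underside.
- tile1_center (a point): Centre, half-way up, of the test tile with blue glaze on its lower part and a bare pale top: 60 mm wide (its x), 8 mm thick (its y), 110 mm tall (its z, up), about 0.12 kg. It stands in one of the rack's slots, its top 120 mm above the table. Absent in some starts.
- tile1: The same tile (blue); origin at the centre of its lower edge.
- tile2_center (a point): Centre, half-way up, of the test tile with green glaze on its lower part and a bare pale top: 60 mm wide (its x), 8 mm thick (its y), 110 mm tall (its z, up), about 0.12 kg. It stands in one of the rack's slots, its top 120 mm above the table. Absent in some starts.
- tile2: The same tile (green); origin at the centre of its lower edge.
- tile3_center (a point): Centre, half-way up, of the test tile with terracotta glaze on its lower part and a bare pale top: 60 mm wide (its x), 8 mm thick (its y), 110 mm tall (its z, up), about 0.12 kg. It stands in one of the rack's slots, its top 120 mm above the table. Absent in some starts.
- tile3: The same tile (terracotta); origin at the centre of its lower edge.
- tile4_center (a point): Centre, half-way up, of the test tile with amber glaze on its lower part and a bare pale top: 60 mm wide (its x), 8 mm thick (its y), 110 mm tall (its z, up), about 0.12 kg. It stands in one of the rack's slots, its top 120 mm above the table. Absent in some starts.
- tile4: The same tile (amber); origin at the centre of its lower edge.
- mug_a: Clay-coloured mug, 76 mm wide, 85 mm tall, a bystander; origin at the centre of its underside.
- mug_b: Clay-coloured mug, 76 mm wide, 85 mm tall, a bystander; origin at the centre of its underside.
- bowl: Blue bowl, 120 mm wide, 50 mm high, a bystander; origin at the centre of its underside.
- glaze_bottle: White bottle, 60 mm wide, 130 mm tall, a bystander; origin at the centre of its underside.
- plate: White plate, 140 mm wide, a bystander; origin at the centre of its underside.

How it is judged:
On the way, in this order (a step that is already met when the one before it is completed fails the run):
1. the jar stands released on the scanner's pad with its stripe facing the window (horizontal distance between jar_center and scan_pad below 0.022 m and z of jar_center in the frame of scan_pad between 0.03 and 0.05 m and angle between jar_center's own z axis and vertical below 0.12 rad and x of scan_window in the frame of jar_center above 0.04 m and y of scan_window in the frame of jar_center between -0.027 and 0.027 m and contact force between the fingers and jar below 0.2 N and linear speed of jar below 0.03 m/s), for 0.3 s.
2. the scan button is pressed right down while the jar stands so (horizontal distance between jar_center and scan_pad below 0.022 m and z of jar_center in the frame of scan_pad between 0.03 and 0.05 m and angle between jar_center's own z axis and vertical below 0.12 rad and x of scan_window in the frame of jar_center above 0.04 m and y of scan_window in the frame of jar_center between -0.027 and 0.027 m and value of joint scan_button above 0.0042 m), for 0.05 s.
3. every tile leans on the sloping stand, released (x of tile1_center in the frame of stand between -0.02 and 0.008 m and y of tile1_center in the frame of stand between -0.135 and 0.135 m and z of tile1_center in the frame of stand between 0.072 and 0.096 m and angle between tile1_center's own z axis and vertical between 0.12 and 0.5 rad and linear speed of each of tile1, tile2, tile3, tile4 below 0.03 m/s and contact force between the fingers and tile1 below 0.2 N and x of tile2_center in the frame of stand between -0.02 and 0.008 m and y of tile2_center in the frame of stand between -0.135 and 0.135 m and z of tile2_center in the frame of stand between 0.072 and 0.096 m and angle between tile2_center's own z axis and vertical between 0.12 and 0.5 rad and contact force between the fingers and tile2 below 0.2 N and x of tile3_center in the frame of stand between -0.02 and 0.008 m and y of tile3_center in the frame of stand between -0.135 and 0.135 m and z of tile3_center in the frame of stand between 0.072 and 0.096 m and angle between tile3_center's own z axis and vertical between 0.12 and 0.5 rad and contact force between the fingers and tile3 below 0.2 N and x of tile4_center in the frame of stand between -0.02 and 0.008 m and y of tile4_center in the frame of stand between -0.135 and 0.135 m and z of tile4_center in the frame of stand between 0.072 and 0.096 m and angle between tile4_center's own z axis and vertical between 0.12 and 0.5 rad and contact force between the fingers and tile4 below 0.2 N), for 0.3 s.
At the end, for the whole second after the job is handed in: Every tile present leans at rest, released, on the stand: centre -20 to 8 mm in its x, within 135 mm in y, 72 to 96 mm high, tilted 0.12 to 0.5 rad. The jar stands released, at rest, upright within 0.12 rad on the cork mat, its axis within 22 mm of the mat's centre (all of step 3 and horizontal distance between jar_center and mat_top below 0.022 m and z of jar_center in the frame of mat_top between 0.03 and 0.05 m and angle between jar_center's own z axis and vertical below 0.12 rad and linear speed of jar below 0.03 m/s and contact force between the fingers and jar below 0.2 N); the robot touches nothing.
It fails at once if a tile falls flat (angle between any of tile1_center, tile2_center, tile3_center, tile4_center's own z axis and vertical above 1.2 rad).
It fails at once if a mug, bowl, bottle or plate is shifted by more than 40 mm or knocked over (distance of any of mug_a, mug_b, bowl, glaze_bottle, plate from where it was at the start of the episode above 0.04 m or angle between any of mug_a, mug_b, bowl, glaze_bottle, plate's own z axis and vertical above 0.7 rad).
Of tile1, tile2, tile3, tile4 only 2 to 4 are there at a start; the rules pass over those that are not, and their reading is None.
At some moment in a run one of jar may be knocked a few centimetres aside while the robot is not near it.
It also fails if it takes over 210 s, if anything falls off the work surface, if the arm or the gripper's body presses on something with over 40 N, if the wrist force passes 120 N, or if a joint passes its speed limit or range.

## Working session

There is one attempt and no reset: what is moved stays moved. The work goes in short steps, Python scripts to look and compute and a shell command to move; the robot and the scene stay as the last step left them, time stands still between calls to the robot, and variables do not carry over. Pictures are saved under pics/ and viewed, at most 16 in all, crops included, and the job is handed in when it is done.

```bash
ls; mkdir -p pics; python3 - <<'E'
from cell import env
import cv2,json
s=env.get_state();print(s)
for n in("scene","top","wrist"):
    im=env.read_camera(n);cv2.imwrite(f"pics/{n}0.png",im[:,:,::-1]);print(n,env.camera_info(n))
E
```

```text
pics
{'time_s': 0.0, 'joint_pos': array([-1.3166403 ,  0.33289351, -0.06466793,  1.46093949,  0.02159293,
        1.34989104, -0.08849771]), 'joint_vel': array([-0.00024363, -0.00030794,  0.00053844, -0.00093712,  0.00070558,
        0.00114416,  0.00013348]), 'effort': array([ 6.28218731e-04, -6.25453663e+01,  4.94075823e-02, -3.91587639e+01,
        1.62959093e-02,  1.01088127e-02, -4.86727160e-06]), 'tcp_pos': array([0.17069233, 0.6008527 , 0.2305032 ]), 'ee_rot': array([-6.45756573e-05,  1.37941051e-01,  9.90440180e-01, -7.15305690e-04]), 'ft_force': array([ 0.2374092 , -0.27874494,  0.44642267]), 'moment': array([0.02736233, 0.04396451, 0.05410781]), 'finger_force': 0.0, 'width': 0.08554894741109115}
scene {'fx': 381.8645603220968, 'fy': 381.8645603220968, 'cx': 277.4153821567596, 'cy': 213.2032793100901, 'R': array([[-0.05470227,  0.99845286,  0.00997733],
       [ 0.6437631 ,  0.04290457, -0.76402112],
       [-0.76326715, -0.03537066, -0.64511408]]), 't': array([ 0.02822817, -0.30424927,  1.46640357])}
top {'fx': 414.3829766925336, 'fy': 414.3829766925336, 'cx': 275.8309768536191, 'cy': 213.1662964457986, 'R': array([[-0.01802905, -0.99965529, -0.01908527],
       [-0.99679535,  0.01945883, -0.07759119],
       [ 0.07793582,  0.01762521, -0.99680257]]), 't': array([0.01980586, 0.5741369 , 1.00667601])}
wrist {'fx': 325.19226210127806, 'fy': 325.19226210127806, 'cx': 278.40632331544333, 'cy': 205.2464433420556, 'hand_eye': array([[ 3.11493516e-04, -9.54649081e-01, -2.97733160e-01,
         7.63099075e-02],
       [ 9.99999784e-01,  4.69755101e-04, -4.60001927e-04,
         9.26348050e-04],
       [ 5.79002088e-04, -2.97732952e-01,  9.54649021e-01,
        -1.42573016e-01],
       [ 0.00000000e+00,  0.00000000e+00,  0.00000000e+00,
         1.00000000e+00]])}
```

View pics/top0.png

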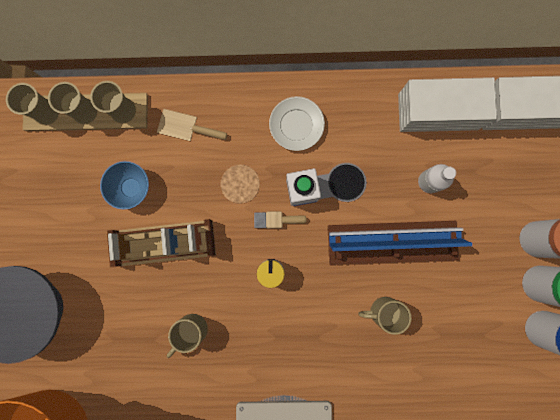

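View pics/scene0.png

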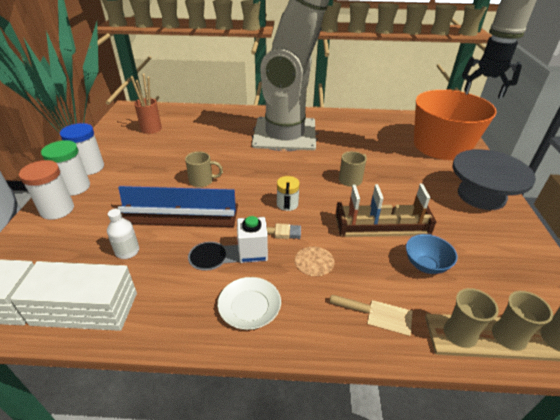

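The top view shows the rack at (162,243) with tiles near u=115, 168 and 194, and the stand at (398,240). The block is at (303,186) with its pad at (346,182), the mat is at (240,183), and the jar is at (270,273) with its stripe pointing up (+x). The scene view shows the stand's blue face towards +x and three tiles in the rack.

```bash
cat > h.py <<'E'
import numpy as np,cv2
from scipy.spatial.transform import Rotation as Ro
from cell import env
def ray(n,u,v):
    c=env.camera_info(n);R=np.array(c["R"]);t=np.array(c["t"])
    return -R.T@t, R.T@np.array([(u-c["cx"])/c["fx"],(v-c["cy"])/c["fy"],1])
def onz(n,u,v,z):
    o,d=ray(n,u,v);return o+d*(z-o[2])/d[2]
def tri(p,q,n="top",m="scene"):
    o1,d1=ray(n,*p);o2,d2=ray(m,*q)
    s=np.linalg.lstsq(np.c_[d1,-d2],o2-o1,rcond=None)[0]
    a,b=o1+s[0]*d1,o2+s[1]*d2;return (a+b)/2,np.linalg.norm(a-b)
def proj(n,X):
    c=env.camera_info(n);p=np.array(c["R"])@X+c["t"];return c["fx"]*p[0]/p[2]+c["cx"],c["fy"]*p[1]/p[2]+c["cy"]
def tool():
    s=env.get_state();q=np.array(s["ee_rot"]);return np.array(s["tcp_pos"]),Ro.from_quat(q[[1,2,3,0]]),s
def wray(p,R,u,v):
    c=env.camera_info("wrist");H=np.array(c["hand_eye"])
    a=np.array([u-c["cx"],v-c["cy"]]);r=np.hypot(*a);th=r/c["fx"]
    d=np.r_[a/max(r,1e-9)*np.sin(th),np.cos(th)]
    return p+R.apply(H[:3,3]),R.apply(H[:3,:3]@d)
def wonz(p,R,u,v,z):
    o,d=wray(p,R,u,v);return o+d*(z-o[2])/d[2]
def blobs(im,lo,hi,amin=20):
    m=cv2.inRange(cv2.cvtColor(im,cv2.COLOR_RGB2HSV),lo,hi)
    n,l,st,ce=cv2.connectedComponentsWithStats(m)
    return [(ce[i].round(1),st[i].tolist()) for i in range(1,n) if st[i,4]>=amin],m
def pose(yaw,tilt=0,tdir=0):
    """tool down, closing axis y at world angle yaw; then tilted by `tilt` about world axis at angle tdir"""
    y=np.array([np.cos(yaw),np.sin(yaw),0]);z=np.array([0,0,-1.]);R=Ro.from_matrix(np.c_[np.cross(y,z),y,z])
    return Ro.from_rotvec(tilt*np.array([np.cos(tdir),np.sin(tdir),0]))*R
def go(X,R):
    """steps in move units from here to TCP X, rotation R"""
    p,Rc,s=tool();d=Rc.inv().apply(np.array(X)-p)/.1;w=(Rc.inv()*R).as_rotvec()/np.pi
    print("shift",d.round(3),"turn",w.round(4),"at",p.round(4),"yawY",round(np.degrees(np.arctan2(*Rc.as_matrix()[[1,0],1])),1))
E
python3 - <<'E'
import cv2,numpy as np
t=cv2.imread("pics/top0.png");s=cv2.imread("pics/scene0.png")
f=lambda i,x0,x1,y0,y1,k:cv2.resize(i[y0:y1,x0:x1],None,fx=k,fy=k,interpolation=cv2.INTER_CUBIC)
a=[f(t,100,225,212,275,4),f(t,320,480,212,272,4)]
b=[f(s,325,445,175,245,4)]
W=800;C=np.zeros((600,W,3),np.uint8);C[:252,:500]=a[0];C[252:492,:640]=a[1]
j=f(t,250,290,255,295,4);C[:160,510:670]=j
cv2.imwrite("pics/crop.png",C)
E
```

```text
(no output)
```

View pics/crop.png

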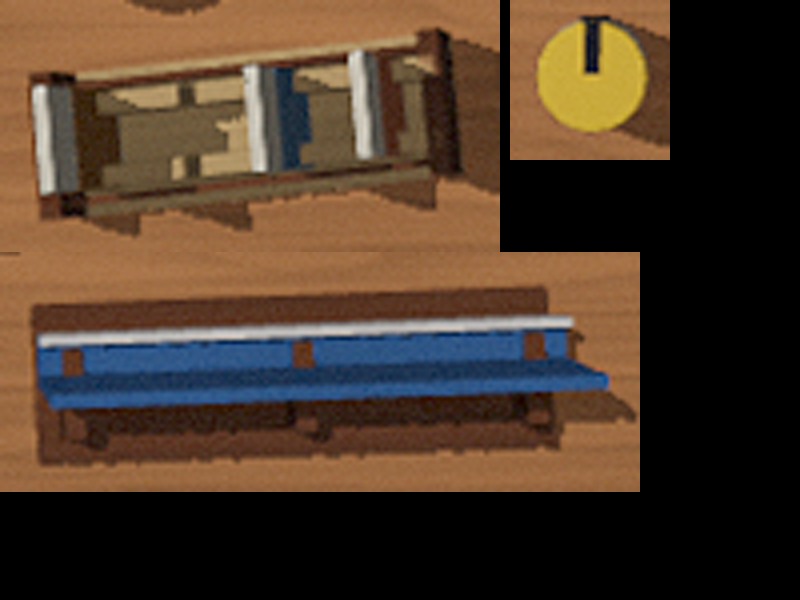

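```bash
python3 - <<'E'
from h import *
t=cv2.imread("pics/top0.png")[:,:,::-1];s=cv2.imread("pics/scene0.png")[:,:,::-1]
g=lambda im,lo,hi,roi,am=20:[(c,st) for c,st in blobs(im,lo,hi,am)[0] if roi[0]<c[0]<roi[1] and roi[2]<c[1]<roi[3]]
print("cam",ray("top",0,0)[0],ray("scene",0,0)[0])
print("jar",[(c,st,onz("top",*c,.08).round(4)) for c,st in g(t,(20,120,100),(35,255,255),(250,290,255,295))])
print("jar scene",g(s,(20,120,100),(35,255,255),(260,310,170,215)))
print("stripe",[(c,st,onz("top",*c,.08).round(4)) for c,st in g(t,(0,0,0),(180,255,60),(262,278,258,275),5)])
print("btn",[(c,onz("top",*c,.098).round(4)) for c,st in g(t,(45,120,60),(80,255,255),(290,320,170,200))],[c for c,st in g(s,(45,120,60),(80,255,255),(235,270,210,235))])
print("pad",[(c,st,onz("top",*c,.002).round(4)) for c,st in g(t,(0,0,0),(180,255,60),(325,370,160,205),100)])
print("pad scene",[(c,st,onz("scene",*c,.002).round(4)) for c,st in g(s,(0,0,0),(180,255,60),(185,235,240,270),100)])
print("plate",[(c,st,onz("top",*c,.01).round(4)) for c,st in g(t,(0,0,140),(180,50,255),(265,330,95,150),100)])
w,m=blobs(t,(0,0,150),(180,60,255),10)
for c,st in w:
    if 100<c[0]<225 and 212<c[1]<275:
        mm=np.zeros_like(m);x,y,W,H,_=st;mm[y:y+H,x:x+W]=m[y:y+H,x:x+W]
        r=cv2.minAreaRect(cv2.findNonZero(mm));print("tile",c,r,onz("top",*c,.12).round(4))
    if 325<c[0]<475 and 225<c[1]<240: print("lip",c,st,end=' ');y,x=np.nonzero(m[228:240,328:465]);print(np.polyfit(x+328,y+228,1),x.min()+328,x.max()+328)
E
python3 - <<'E'
import sys;sys.path.insert(0,'.')
from h import *
import cv2
s=cv2.imread("pics/scene0.png");t=cv2.imread("pics/top0.png")
f=lambda i,x0,x1,y0,y1,k:cv2.resize(i[y0:y1,x0:x1],None,fx=k,fy=k,interpolation=cv2.INTER_CUBIC)
C=np.zeros((600,800,3),np.uint8);C[:320,:520]=f(s,110,240,180,260,4)
C[320:600,:520]=f(s,325,455,178,248,4);C[:200,530:770]=f(t,285,345,165,215,4);
cv2.imwrite("pics/crop2.png",C)
E
```

```text
cam [ 0.49419795 -0.00911587  1.0483832 ] [1.31666627 0.03673684 0.71326308]
jar [(array([270.1, 274.1]), [257, 260, 28, 28, 568], array([0.4285, 0.0238, 0.08  ]))]
jar scene [(array([287.7, 184.1]), [277, 176, 22, 18, 305])]
stripe [(array([270.2, 265. ]), [268, 259, 7, 14, 45], array([0.4494, 0.0233, 0.08  ]))]
btn [(array([303.6, 183.6]), array([ 0.6358, -0.0577,  0.098 ]))] [array([251.4, 221.4])]
pad [(array([346.1, 181.9]), [328, 165, 36, 35, 982], array([ 0.6522, -0.1705,  0.002 ]))]
pad scene [(array([207.8, 254.9]), [190, 243, 37, 25, 711], array([ 0.6515, -0.1704,  0.002 ]))]
plate [(array([296.5, 123.4]), [269, 97, 56, 54, 2292], array([ 0.8043, -0.0477,  0.01  ]))]
tile [189.4 237.4] ((189.59426879882812, 237.5369110107422), (27.070188522338867, 3.8025012016296387), 84.80557250976562) [0.516  0.2024 0.12  ]
tile [163.1 241. ] ((163.23362731933594, 241.06968688964844), (26.074295043945312, 3.711965322494507), 84.80557250976562) [0.509  0.2618 0.12  ]
lip [396.  231.3] [330, 228, 133, 8, 311] [-3.64221288e-02  2.45753299e+02] 330 462
tile [110.2 245.9] ((110.2931137084961, 246.0172576904297), (26.159326553344727, 3.570955991744995), 85.2363510131836) [0.5002 0.3815 0.12  ]
```

View pics/crop2.png

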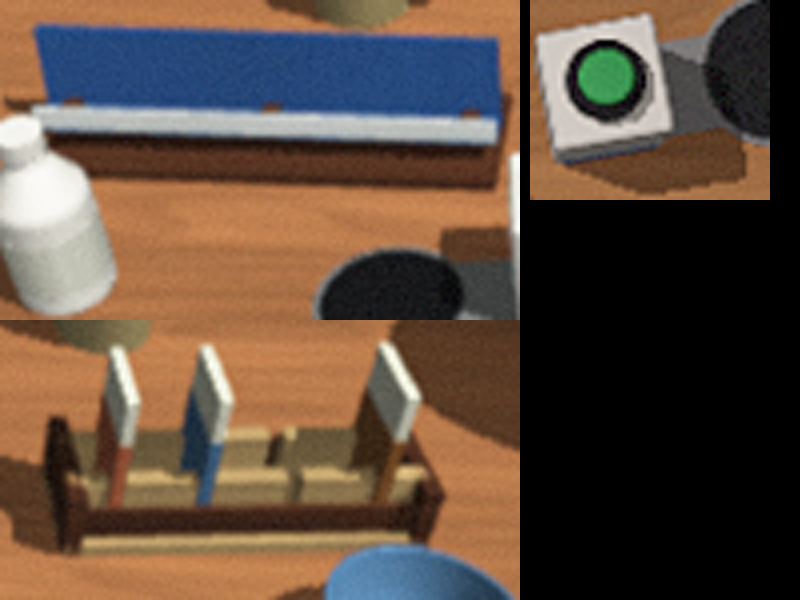

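The crops show the tiles as terracotta (top view, u=189), blue (163) and amber (110), spaced 60 and 120 mm as the slots require. The pad-to-button distance comes to 114 mm against 115 expected, and the lip line runs from u=330 to 462 with slope -0.036. I'll move to above the jar.

```bash
r='python3 -m creep'
for i in 1 2 3; do python3 -m creep '[[85,-0.96,-0.6,0,0,0,0],[85,-0.96,-0.6,0,0,0,0],[85,-0.96,-0.6,0,0,0,0],[85,-0.96,-0.6,0,0,0,0]]'; done | tail -2
for i in 1 2 3 4; do python3 -m creep '[[85,-0.3,-0.77,0.07,0,0,0],[85,-0.3,-0.77,0.07,0,0,0],[85,-0.3,-0.77,0.07,0,0,0],[85,-0.3,-0.77,0.07,0,0,0]]'; done | tail -2
for i in 1 2 3; do python3 -m creep '[[85,0,0,0,0,0,0.23],[85,0,0,0,0,0,0.23],[85,0,0,0,0,0,0.23],[85,0,0,0,0,0,0.23],[85,0,0,0,0,0,0.23],[85,0,0,0,0,0,0.23],[85,0,0,0,0,0,0.23]]'; done | tail -2
python3 - <<'E'
from h import *
p,R,s=tool();im=env.read_camera("wrist");cv2.imwrite("pics/w1.png",im[:,:,::-1])
b,m=blobs(im,(20,120,100),(35,255,255),100);print(b,[wonz(p,R,*c,.08) for c,_ in b]);go([.4295,.0228,.15],pose(np.radians(-50)));print(s["joint_pos"])
for c in [(270.5,273.5)]: print(onz("top",*c,.08))
E
```

```text
width: 0.0849
finger_force: 0.0
width: 0.0849
finger_force: 0.0
width: 0.0848
finger_force: 0.0
[(array([274.6, 193.9]), [239, 156, 75, 74, 3968])] [array([0.43038653, 0.02687862, 0.08      ])]
shift [ 0.006 -0.014  0.533] turn [-0.     -0.      0.0022] at [0.43   0.0213 0.2033] yawY -49.6
[-0.49559671 -0.10303159  0.3216562   1.99539985  0.03421575  1.24412561
 -1.05730244]
[0.42985598 0.02289806 0.08      ]
```

```bash
python3 -m creep '[[85,0.01,0,0.87,0,0,0],[85,0.01,0,0.87,0,0,0],[85,0.01,0,0.87,0,0,0],[85,0.01,0,0.87,0,0,0]]' 40 >/dev/null
python3 -m creep '[[85,0,0,0.45,0,0,0],[85,0,0,0.87,0,0,0],[85,0,0,0.87,0,0,0],[85,0,0,0.87,0,0,0],[40,0,0,0.87,0,0,0],[40,0,0,0.87,0,0,0],[40,0,0,0.87,0,0,0],[40,0,0,0.87,0,0,0]]' 40
python3 -m creep '[[40,0,0,0,0,0,0],[40,0,0,0,0,0,0],[40,0,0,0,0,0,0],[40,0,0,0,0,0,0]]' 40
```

```text
time_s: 5.28
tcp_pos: [0.4326, 0.0219, 0.0324]
ee_rot: [-0.0, 0.94, 0.342, 0.002]
ft_force: [-4.2, 0.8, 10.9]
width: 0.0629
finger_force: 41.4
time_s: 5.62
tcp_pos: [0.4326, 0.0218, 0.0324]
ee_rot: [-0.0, 0.94, 0.342, 0.002]
ft_force: [-3.0, 1.1, 10.6]
width: 0.0631
finger_force: 41.4
```

```bash
python3 -m creep '[[40,0,0,-0.3,0,0,0],[40,0,0,-0.6,0,0,0],[40,0,0,-0.6,0,0,0],[40,0,0,-0.6,0,0,0]]' >/dev/null
python3 -m creep '[[40,0,0,-0.5,0,0,0],[40,0,0,-0.5,0,0,0],[40,0,0,-0.5,0,0,0],[40,0,0,-0.5,0,0,0]]'
python3 - <<'E'
from h import *
p,R,s=tool();im=env.read_camera("wrist");cv2.imwrite("pics/w2.png",im[:,:,::-1])
b,m=blobs(im,(20,120,80),(35,255,255),200);print(b)
k=max(b,key=lambda a:a[1][4]);x,y,W,H,_=k[1];h=p[2]-.0324+.08
m2=m.copy()*0;m2[y:y+H,x:x+W]=m[y:y+H,x:x+W]
hull=cv2.convexHull(cv2.findNonZero(m2));f=cv2.fillConvexPoly(np.zeros_like(m),hull,255)
g=cv2.inRange(cv2.cvtColor(im,cv2.COLOR_RGB2HSV),(0,0,0),(180,255,70))&f
q=cv2.findNonZero(g).reshape(-1,2).mean(0);c=cv2.minEnclosingCircle(hull)
C=wonz(p,R,*c[0],h);S=wonz(p,R,*q,h);print("lid",C,c,"stripe",q,S,"ang",np.arctan2(*(S-C)[[1,0]]),len(cv2.findNonZero(g)))
go([.652,-.1705,p[2]],pose(np.radians(47)))
E
```

```text
time_s: 6.28
tcp_pos: [0.4304, 0.021, 0.1389]
ee_rot: [-0.0, 0.94, 0.342, 0.0]
ft_force: [-1.2, 0.6, -4.5]
width: 0.0636
finger_force: 48.9
[(array([272.8, 298. ]), [194, 228, 170, 133, 15413])]
lid [0.43588392 0.02647248 0.18649885] ((278.5, 311.0), 84.78954315185547) stripe [303.83011445 309.73211731] [0.442012   0.01989288 0.18649885] ang -0.8209143655682756 2796
shift [ 0.474  2.893 -0.01 ] turn [-5.000e-04  0.000e+00 -5.392e-01] at [0.4299 0.0209 0.1382] yawY -50.1
```

View pics/w2.png

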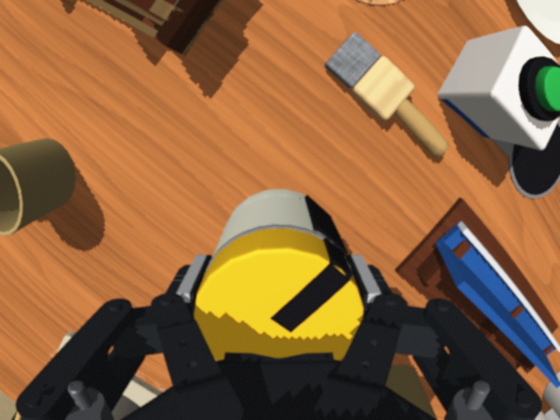

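```bash
python3 - <<'E'
from h import *
p,R,s=tool()
a,b=[wonz(p,R,*q,.1865) for q in((283,324),(345,268))];print(a,b,np.degrees(np.arctan2(*(b-a)[[1,0]])))
E
for i in 1 2 3; do python3 -m creep '[[40,0.16,0.96,-0.1,0,0,0],[40,0.16,0.96,-0.1,0,0,0],[40,0.16,0.96,-0.1,0,0,0],[40,0.16,0.96,-0.1,0,0,0]]'; done | tail -6
for i in 1 2; do python3 -m creep '[[40,0,0,0,0,0,-0.27],[40,0,0,0,0,0,-0.27],[40,0,0,0,0,0,-0.27],[40,0,0,0,0,0,-0.27],[40,0,0,0,0,0,-0.27],[40,0,0,0,0,0,-0.27],[40,0,0,0,0,0,-0.27],[40,0,0,0,0,0,-0.27]]'; done | tail -6
python3 - <<'E'
from h import *
p,R,s=tool()
im=env.read_camera("wrist");cv2.imwrite("pics/w3.png",im[:,:,::-1]);print(s["joint_pos"])
go([.652,-.1705,.036],pose(np.radians(47)))
E
```

```text
[0.43232239 0.02162903 0.1865    ] [0.46314028 0.02075212 0.1865    ] -1.6298932094220968
time_s: 7.33
tcp_pos: [0.6526, -0.1714, 0.1668]
ee_rot: [0.0, 0.94, 0.34, -0.002]
ft_force: [-1.0, -0.7, -5.0]
width: 0.063
finger_force: 49.5
time_s: 8.67
tcp_pos: [0.6515, -0.168, 0.168]
ee_rot: [-0.001, 0.364, 0.931, 0.0]
ft_force: [-0.3, 0.8, -4.7]
width: 0.0632
finger_force: 49.5
[ 0.05097076  0.47556998  0.18645966  1.41002428 -0.08958834  1.26653608
  1.06888582]
shift [-0.021 -0.013  1.322] turn [-0.0002 -0.0006 -0.0005] at [ 0.6516 -0.1682  0.1682] yawY 46.9
```

View pics/w3.png

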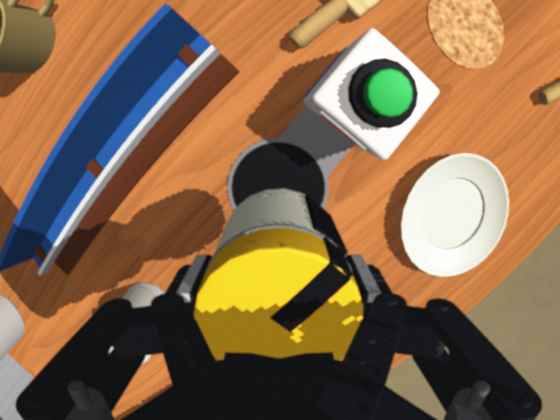

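```bash
python3 -m creep '[[40,-0.02,-0.01,0.4,0,0,0],[40,-0.02,-0.01,0.8,0,0,0],[40,-0.02,-0.01,0.8,0,0,0],[40,-0.02,-0.01,0.8,0,0,0]]' >/dev/null
python3 -m creep '[[40,0,0,0.2,0,0,0],[40,0,0,0.4,0,0,0],[40,0,0,0.46,0,0,0],[40,0,0,0.49,0,0,0],[40,0,0,0.51,0,0,0],[40,0,0,0.53,0,0,0],[40,0,0,0.53,0,0,0]]'
```

```text
time_s: 9.63
tcp_pos: [0.6538, -0.1713, 0.0375]
ee_rot: [0.001, 0.366, 0.931, 0.0]
ft_force: [0.8, -0.1, -3.8]
width: 0.0634
finger_force: 49.4
```

```bash
python3 -m creep '[[40,0,0,0.02,0,0,0],[40,0,0,0.03,0,0,0],[40,0,0,0.03,0,0,0]]'
python3 -m creep '[[70,0,0,0,0,0,0],[85,0,0,0,0,0,0],[85,0,0,0,0,0,0],[85,0,0,0,0,0,0],[85,0,0,0,0,0,0],[85,0,0,-0.4,0,0,0],[85,0,0,-0.8,0,0,0],[85,0,0,-0.8,0,0,0]]'
python3 -m creep '[[85,0,0,-0.6,0,0,0],[85,0,0,-0.6,0,0,0],[85,0,0,-0.6,0,0,0],[85,0,0,-0.6,0,0,0]]'
python3 - <<'E'
from h import *
p,R,s=tool()
im=env.read_camera("wrist");cv2.imwrite("pics/w4.png",im[:,:,::-1]);
b,m=blobs(im,(20,120,80),(35,255,255),200);k=max(b,key=lambda a:a[1][4]);x,y,W,H,_=k[1]
m2=m*0;m2[y:y+H,x:x+W]=m[y:y+H,x:x+W];hull=cv2.convexHull(cv2.findNonZero(m2))
c=cv2.fitEllipse(hull);g=cv2.inRange(cv2.cvtColor(im,cv2.COLOR_RGB2HSV),(0,0,0),(180,255,70))&cv2.fillConvexPoly(m*0,hull,255)
q=cv2.findNonZero(g).reshape(-1,2).mean(0)
C=wonz(p,R,*c[0],.082);S=wonz(p,R,*q,.082);print("lid",C,"stripe deg",np.degrees(np.arctan2(*(S-C)[[1,0]])),c)
b,_=blobs(im,(45,120,60),(80,255,255),100);print("btn",[wonz(p,R,*c,.098) for c,_ in b])
go([.6358,-.0577,.2],pose(np.radians(47)))
E
```

```text
time_s: 9.88
tcp_pos: [0.6539, -0.1714, 0.0346]
ee_rot: [0.001, 0.365, 0.931, 0.0]
ft_force: [-1.2, 0.2, 3.8]
width: 0.0631
finger_force: 50.3
time_s: 10.55
tcp_pos: [0.6571, -0.1723, 0.1219]
ee_rot: [0.006, 0.366, 0.931, 0.001]
ft_force: [1.5, -0.3, 1.9]
width: 0.0849
finger_force: 0.0
time_s: 10.88
tcp_pos: [0.6539, -0.1713, 0.1745]
ee_rot: [0.001, 0.365, 0.931, 0.0]
ft_force: [-0.3, -1.2, -0.6]
width: 0.0851
finger_force: 0.0
lid [ 0.6518844  -0.16853876  0.082     ] stripe deg 89.46645335144719 ((278.31768798828125, 204.98562622070312), (82.3848876953125, 83.32879638671875), 86.16436004638672)
btn [array([ 0.63584684, -0.0530997 ,  0.098     ])]
shift [ 0.898  0.714 -0.271] turn [ 0.     -0.      0.0008] at [ 0.6531 -0.1711  0.1729] yawY 47.1
```

```bash
python3 -m creep '[[0,0,0,-0.27,0,0,0],[0,0.9,0.72,-0.27,0,0,0],[0,0.9,0.72,-0.27,0,0,0],[0,0.9,0.72,-0.27,0,0,0],[0,0.9,0.72,-0.27,0,0,0],[0,0.9,0.72,-0.27,0,0,0],[0,0.9,0.72,-0.27,0,0,0]]'
python3 -m creep '[[0,0,0,0.4,0,0,0],[0,0,0,0.7,0,0,0],[0,0,0,0.8,0,0,0],[0,0,0,0.85,0,0,0],[0,0,0,0.87,0,0,0],[0,0,0,0.89,0,0,0],[0,0,0,0.89,0,0,0]]'
python3 -m creep '[[0,0,0,0.02,0,0,0],[0,0,0,0.04,0,0,0],[0,0,0,0.04,0,0,0]]'
```

```text
time_s: 11.52
tcp_pos: [0.6356, -0.0577, 0.199]
ee_rot: [-0.001, 0.365, 0.931, -0.001]
ft_force: [0.6, 0.2, -0.3]
width: 0.0006
finger_force: 0.0
time_s: 12.1
tcp_pos: [0.637, -0.0575, 0.1126]
ee_rot: [0.001, 0.366, 0.931, 0.0]
ft_force: [0.1, -0.3, 1.2]
width: -0.0002
finger_force: 0.0
time_s: 12.35
tcp_pos: [0.6371, -0.0574, 0.1082]
ee_rot: [0.001, 0.365, 0.931, 0.0]
ft_force: [1.6, -1.7, 3.4]
width: 0.0003
finger_force: 1.8
```

```bash
for i in 1 2 3; do python3 -m creep '[[0,0,0,0.01,0,0,0],[0,0,0,0.02,0,0,0],[0,0,0,0.03,0,0,0]]' | egrep 'tcp|ft'; done
```

```text
tcp_pos: [0.6372, -0.0574, 0.1059]
ft_force: [-2.1, -0.9, 18.4]
tcp_pos: [0.6374, -0.0573, 0.1055]
ft_force: [-12.2, 1.1, 39.2]
tcp_pos: [0.6376, -0.0573, 0.1051]
ft_force: [-22.3, 0.6, 60.2]
```

Wrist force rose to 18 N at z=0.106 and 60 N at z=0.105, after first contact at about 0.112. That is the full 6 mm of travel, so the button was pressed right down. Next I'll retreat and work out the stand and rack poses.

```bash
python3 -m creep '[[0,0,0,-0.3,0,0,0],[30,0,0,-0.8,0,0,0],[30,0,0,-0.9,0,0,0],[30,0,0,-0.9,0,0,0]]' 30 | egrep 'time|tcp'
python3 - <<'E'
from h import *
c=lambda x,y:(320+x/4,212+(y-252)/4)
d=lambda x,y:(110+x/4,180+y/4)
for nm,a,b in [("lipL",c(38,340),d(497,112)),("lipR",c(573,322),d(33,108)),("topL",c(45,393),d(498,38)),("topR",c(606,372),d(37,25))]:
    X,e=tri(a,b);print(nm,X.round(4),round(e,4))
t=cv2.imread("pics/top0.png")
hsv=cv2.cvtColor(t,cv2.COLOR_BGR2HSV)
for u in (350,380,410,440,460): print(u,[(v,*hsv[v,u]) for v in range(226,252)])
E
```

```text
time_s: 13.43
tcp_pos: [0.638, -0.0571, 0.1935]
lipL [ 0.5195 -0.1187  0.0514] 0.0011
lipR [ 0.5245 -0.4412  0.0416] 0.0017
topL [ 0.4881 -0.1188  0.0908] 0.0013
topR [ 0.4941 -0.4372  0.0905] 0.002
350 [(226, np.uint8(9), np.uint8(153), np.uint8(90)), (227, np.uint8(7), np.uint8(166), np.uint8(89)), (228, np.uint8(12), np.uint8(163), np.uint8(91)), (229, np.uint8(9), np.uint8(152), np.uint8(92)), (230, np.uint8(10), np.uint8(198), np.uint8(94)), (231, np.uint8(3), np.uint8(58), np.uint8(97)), (232, np.uint8(0), np.uint8(0), np.uint8(155)), (233, np.uint8(17), np.uint8(11), np.uint8(201)), (234, np.uint8(13), np.uint8(20), np.uint8(180)), (235, np.uint8(106), np.uint8(213), np.uint8(91)), (236, np.uint8(108), np.uint8(171), np.uint8(140)), (237, np.uint8(107), np.uint8(178), np.uint8(136)), (238, np.uint8(106), np.uint8(161), np.uint8(139)), (239, np.uint8(107), np.uint8(162), np.uint8(142)), (240, np.uint8(107), np.uint8(166), np.uint8(140)), (241, np.uint8(106), np.uint8(160), np.uint8(134)), (242, np.uint8(108), np.uint8(172), np.uint8(105)), (243, np.uint8(104), np.uint8(176), np
[... 5032 characters left out ...]
8(106), np.uint8(195), np.uint8(106)), (239, np.uint8(106), np.uint8(170), np.uint8(84)), (240, np.uint8(108), np.uint8(181), np.uint8(86)), (241, np.uint8(108), np.uint8(172), np.uint8(86)), (242, np.uint8(108), np.uint8(160), np.uint8(99)), (243, np.uint8(106), np.uint8(176), np.uint8(120)), (244, np.uint8(107), np.uint8(161), np.uint8(141)), (245, np.uint8(106), np.uint8(168), np.uint8(138)), (246, np.uint8(115), np.uint8(83), np.uint8(110)), (247, np.uint8(15), np.uint8(195), np.uint8(97)), (248, np.uint8(13), np.uint8(158), np.uint8(97)), (249, np.uint8(15), np.uint8(177), np.uint8(91)), (250, np.uint8(13), np.uint8(166), np.uint8(95)), (251, np.uint8(13), np.uint8(146), np.uint8(101))]
```

```bash
python3 - <<'E'
from h import *
us=[350,380,410,440,460]
C=np.array([onz("top",u,v,.03) for u,v in zip(us,[242,241,240,238.8,238])])
E=np.array([onz("top",u,v,.0868) for u,v in zip(us,[246.3,245.4,244.5,243.4,242.5])])
L=np.array([onz("top",u,v,.0418) for u,v in zip(us,[234.8,233.7,232.7,231.6,230.7])]) #inner lip top edge
for A,n in((C,"corner"),(E,"edge"),(L,"lip")): print(n,np.polyfit(A[:,1]+.28,A[:,0],1))
p,R,s=tool();print(s["joint_pos"])
print([ (onz("top",u,v,z)[1]) for u,v,z in((330,234,.042),(462.5,229,.042),(332,247.5,.087),(471.5,243,.087))])
go([.516,.2024,.20],pose(np.radians(95)))
E
```

```text
corner [-0.01815235  0.50142726]
edge [-0.01608964  0.49110382]
lip [-0.01820078  0.51886044]
[-0.09693407  0.38019963  0.15026174  1.48360247 -0.05881858  1.2754889
  0.88236034]
[np.float64(-0.12154519453553231), np.float64(-0.4402176495716869), np.float64(-0.12024391219831174), np.float64(-0.43971785708401073)]
shift [ 2.659  1.073 -0.072] turn [ 0.0008  0.002  -0.2659] at [ 0.638  -0.0571  0.1935] yawY 47.1
```

```bash
for i in 1 2 3; do python3 -m creep '[[34,0.89,0.36,-0.04,0,0,0],[34,0.89,0.36,-0.04,0,0,0],[34,0.89,0.36,-0.04,0,0,0],[34,0.89,0.36,-0.04,0,0,0]]'; done >/dev/null
python3 -m creep '[[34,0,0,0,0,0,-0.266],[34,0,0,0,0,0,-0.266],[34,0,0,0,0,0,-0.266],[34,0,0,0,0,0,-0.266],[34,0,0,0,0,0,-0.266],[34,0,0,0,0,0,-0.266],[34,0,0,0,0,0,-0.266],[34,0,0,0,0,0,-0.266]]'
python3 - <<'E'
from h import *
p,R,s=tool()
im=env.read_camera("wrist");cv2.imwrite("pics/w5.png",im[:,:,::-1]);print(s["joint_pos"])
b,m=blobs(im,(0,0,150),(180,60,255),60)
for c,st in b: print(c,st,wonz(p,R,*c,.12).round(4))
go([.516,.2024,.08],pose(np.radians(95)))
E
```

```text
time_s: 15.1
tcp_pos: [0.5144, 0.2019, 0.1996]
ee_rot: [-0.001, -0.045, 0.999, -0.0]
ft_force: [0.4, 0.1, 0.5]
width: 0.0341
finger_force: 0.0
[-0.37777231  0.19770091 -0.08988039  1.69564184  0.01885237  1.25039677
  1.18886336]
[  9.8 173.5] [0, 171, 22, 6, 117] [ 0.4995 -0.0438  0.12  ]
[279.5 212.4] [274, 174, 12, 80, 885] [0.5128 0.2034 0.12  ]
[360.4 211.9] [352, 174, 17, 78, 875] [0.5072 0.2627 0.12  ]
[490.9 212.8] [481, 179, 20, 68, 523] [0.4979 0.3815 0.12  ]
[140.7 210.8] [129, 195, 26, 33, 717] [0.5215 0.0974 0.12  ]
[ 64.1 269.8] [6, 229, 99, 83, 3811] [0.5877 0.0105 0.12  ]
[ 79.5 333.1] [63, 319, 43, 35, 870] [0.6635 0.0104 0.12  ]
shift [-0.018  0.002  1.197] turn [-0.0002 -0.0003 -0.0009] at [0.5143 0.2021 0.1997] yawY 94.8
```

View pics/w5.png

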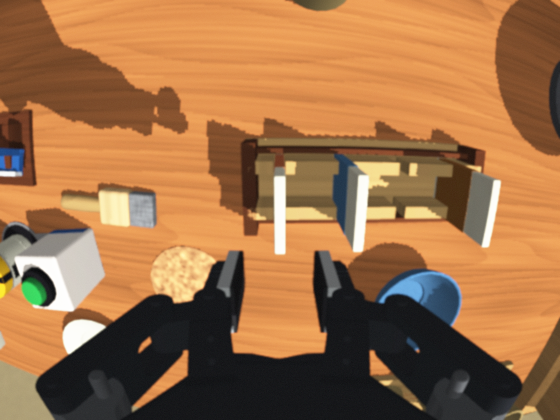

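```bash
python3 -m creep '[[34,0,0.01,0.4,0,0,0],[34,0,0.01,0.6,0,0,0],[34,0,0.01,0.6,0,0,0],[34,0,0.01,0.6,0,0,0]]' 40 >/dev/null
python3 -m creep '[[34,0,0,0.3,0,0,0],[34,0,0,0.6,0,0,0],[34,0,0,0.6,0,0,0],[34,0,0,0.6,0,0,0],[0,0,0,0.6,0,0,0],[0,0,0,0.6,0,0,0],[0,0,0,0.6,0,0,0],[0,0,0,0.6,0,0,0]]' 40
python3 -m creep '[[0,0,0,0,0,0,0],[0,0,0,0,0,0,0],[0,0,0,-0.1,0,0,0],[0,0,0,-0.2,0,0,0],[0,0,0,-0.3,0,0,0],[0,0,0,-0.5,0,0,0],[0,0,0,-0.7,0,0,0],[0,0,0,-0.7,0,0,0]]'
```

```text
time_s: 16.15
tcp_pos: [0.5154, 0.2045, 0.0829]
ee_rot: [0.002, -0.043, 0.999, 0.0]
ft_force: [-1.2, -3.0, 7.5]
width: 0.0073
finger_force: 41.7
time_s: 16.82
tcp_pos: [0.5159, 0.206, 0.1556]
ee_rot: [0.003, -0.044, 0.999, 0.002]
ft_force: [1.0, 0.6, -1.4]
width: 0.0073
finger_force: 40.7
```

```bash
cat >> h.py <<'E'
YS=.018;Rs=Ro.from_euler('z',YS);SC=np.array([.5017,-.2805,.03])
def stand(ys,up,off):
    return SC+Rs.apply(np.array([0,ys,0])+up*np.array([-.199,0,.98])+off*np.array([.98,0,.199]))
RS=pose(YS,-.2,YS+np.pi/2)
E
python3 -m creep '[[0,0,0,-0.4,0,0,0],[0,0,0,-0.8,0,0,0],[0,0,0,-0.8,0,0,0],[0,0,0,-0.8,0,0,0]]'
python3 - <<'E'
from h import *
T=stand(.072,.073+.07,.009);print(T)
p,R,s=tool();go([*T[:2],p[2]],R);go(T,RS)
E
```

```text
time_s: 17.15
tcp_pos: [0.5149, 0.2055, 0.2333]
ee_rot: [0.002, -0.044, 0.999, 0.001]
ft_force: [-1.1, 0.0, -2.3]
width: 0.0074
finger_force: 40.8
[ 0.48077025 -0.20886511  0.171931  ]
shift [ 0.703 -4.097 -0.012] turn [0. 0. 0.] at [0.5149 0.2055 0.2333] yawY 95.0
shift [ 0.707 -4.099  0.601] turn [-0.0468 -0.0515  0.5203] at [0.5149 0.2055 0.2333] yawY 95.0
```

```bash
for i in 1 2 3 4 5; do python3 -m creep '[[0,0.14,-0.82,0,0,0,0],[0,0.14,-0.82,0,0,0,0],[0,0.14,-0.82,0,0,0,0],[0,0.14,-0.82,0,0,0,0]]'; done >/dev/null
for i in 1 2; do python3 -m creep '[[0,0,0,0,0,0,0.26],[0,0,0,0,0,0,0.26],[0,0,0,0,0,0,0.26],[0,0,0,0,0,0,0.26],[0,0,0,0,0,0,0.26],[0,0,0,0,0,0,0.26],[0,0,0,0,0,0,0.26]]'; done
python3 - <<'E'
from h import *
p,R,s=tool();print(s["joint_pos"])
T=stand(.072,.073+.07,.009)
go(T,RS)
im=env.read_camera("wrist");cv2.imwrite("pics/w6.png",im[:,:,::-1])
E
```

```text
time_s: 19.4
tcp_pos: [0.4812, -0.2062, 0.2299]
ee_rot: [-0.0, 0.358, 0.934, 0.001]
ft_force: [0.7, -0.2, -1.4]
width: 0.0075
finger_force: 40.8
time_s: 19.98
tcp_pos: [0.4812, -0.2062, 0.2299]
ee_rot: [-0.001, 0.699, 0.715, 0.0]
ft_force: [0.0, 0.2, -1.3]
width: 0.0075
finger_force: 40.8
[-0.00544544  0.10336753  0.34932006  1.7469902  -0.03793415  1.29828418
  0.37509246]
shift [-0.027 -0.005  0.58 ] turn [-0.0637 -0.0006  0.0014] at [ 0.4812 -0.2062  0.2299] yawY 1.3
```

View pics/w6.png

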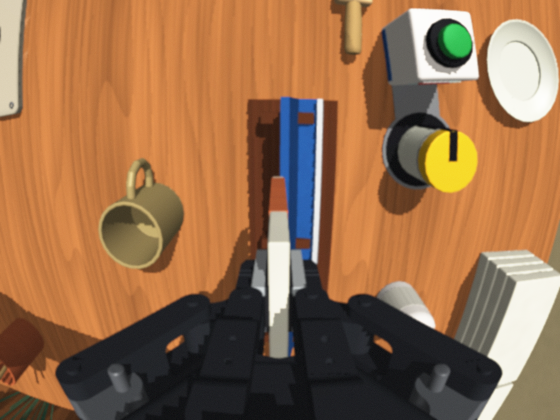

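```bash
python3 -m creep '[[0,-0.03,-0.005,0,-0.064,0,0],[0,-0.03,-0.005,0.1,-0.064,0,0],[0,-0.03,-0.005,0.3,-0.064,0,0],[0,-0.03,-0.005,0.5,-0.064,0,0],[0,-0.03,-0.005,0.58,-0.064,0,0],[0,-0.03,-0.005,0.58,-0.064,0,0]]'
python3 - <<'E'
from h import *
go(stand(.072,.073+.07,.009),RS);go(stand(.072,.073+.005,.009),RS)
im=env.read_camera("wrist");cv2.imwrite("pics/w7.png",im[:,:,::-1])
E
```

```text
time_s: 20.53
tcp_pos: [0.4791, -0.2104, 0.1703]
ee_rot: [0.068, 0.693, 0.714, 0.071]
ft_force: [-0.2, -0.3, -2.4]
width: 0.0073
finger_force: 40.6
shift [ 0.015  0.02  -0.013] turn [-0.0008 -0.0011  0.0034] at [ 0.4791 -0.2104  0.1703] yawY 1.7
shift [0.013 0.022 0.637] turn [-0.0008 -0.0011  0.0034] at [ 0.4791 -0.2104  0.1703] yawY 1.7
```

View pics/w7.png

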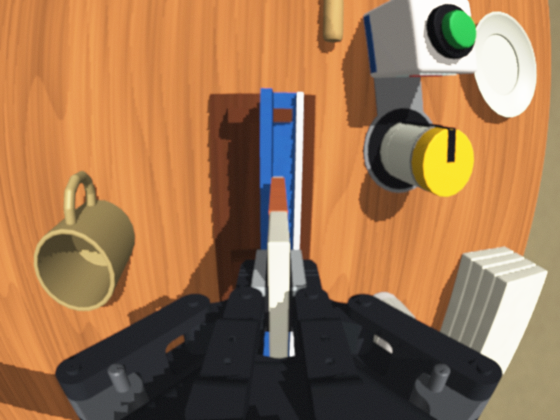

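```bash
python3 -m creep '[[0,0.015,0.03,0,0,0,0],[0,0.015,0.03,0.2,0,0,0],[0,0.015,0.03,0.4,0,0,0],[0,0.015,0.03,0.55,0,0,0],[0,0.015,0.03,0.62,0,0,0],[0,0.015,0.03,0.62,0,0,0],[0,0.015,0.03,0.62,0,0,0]]'
for i in 1 2 ; do python3 -m creep '[[0,0,0,0.02,0,0,0],[0,0,0,0.04,0,0,0],[0,0,0,0.04,0,0,0]]' | egrep 'tcp|ft'; done
```

```text
time_s: 21.17
tcp_pos: [0.4955, -0.211, 0.113]
ee_rot: [0.07, 0.695, 0.712, 0.072]
ft_force: [0.0, 0.0, -0.9]
width: 0.0073
finger_force: 40.7
tcp_pos: [0.4959, -0.2111, 0.1086]
ft_force: [0.5, -0.8, -1.5]
tcp_pos: [0.4963, -0.2109, 0.104]
ft_force: [-0.8, 0.5, -1.2]
```

```bash
for i in 1 2 3; do python3 -m creep '[[0,0,0,0.01,0,0,0],[0,0,0,0.02,0,0,0],[0,0,0,0.02,0,0,0]]' | egrep 'tcp|ft'; done
```

```text
tcp_pos: [0.4969, -0.211, 0.1034]
ft_force: [-8.4, 3.6, 13.1]
tcp_pos: [0.4976, -0.2111, 0.1034]
ft_force: [-20.6, 7.8, 39.0]
tcp_pos: [0.4993, -0.2115, 0.1032]
ft_force: [-23.4, 8.7, 51.3]
```

```bash
python3 -m creep '[[0,0,0,-0.02,0,0,0],[0,0,0,-0.04,0,0,0],[0,0,-0.01,-0.04,0,0,0],[0,0,-0.02,-0.04,0,0,0],[0,0,-0.02,-0.04,0,0,0]]'
python3 -m creep '[[16,0,0,0,0,0,0],[20,0,0,0,0,0,0],[30,0,0,0,0,0,0],[34,0,0,0,0,0,0],[34,0,0,0,0,0,0]]'
python3 -m creep '[[34,0,0,-0.3,0,0,0],[34,0,0,-0.6,0,0,0],[34,0,0,-0.9,0,0,0],[34,0,0,-0.9,0,0,0]]'
python3 - <<'E'
from h import *
im=env.read_camera("wrist");cv2.imwrite("pics/w8.png",im[:,:,::-1])
p,R,s=tool();go([.5085,.2632,.21],pose(np.radians(95)));go(p,pose(np.radians(95)))
E
```

```text
time_s: 22.83
tcp_pos: [0.496, -0.2111, 0.1028]
ee_rot: [0.071, 0.695, 0.712, 0.073]
ft_force: [0.4, 1.2, 6.1]
width: 0.0075
finger_force: 42.0
time_s: 23.25
tcp_pos: [0.4947, -0.211, 0.1017]
ee_rot: [0.07, 0.695, 0.712, 0.072]
ft_force: [0.2, -0.7, -0.3]
width: 0.034
finger_force: 0.0
time_s: 23.58
tcp_pos: [0.4785, -0.213, 0.1958]
ee_rot: [0.073, 0.695, 0.712, 0.074]
ft_force: [1.3, -0.7, 1.8]
width: 0.0337
finger_force: 0.0
shift [ 4.746  0.446 -0.084] turn [ 0.0501  0.054  -0.518 ] at [ 0.4781 -0.2123  0.1932] yawY 1.4
shift [0. 0. 0.] turn [ 0.0501  0.054  -0.518 ] at [ 0.4781 -0.2123  0.1932] yawY 1.4
```

View pics/w8.png

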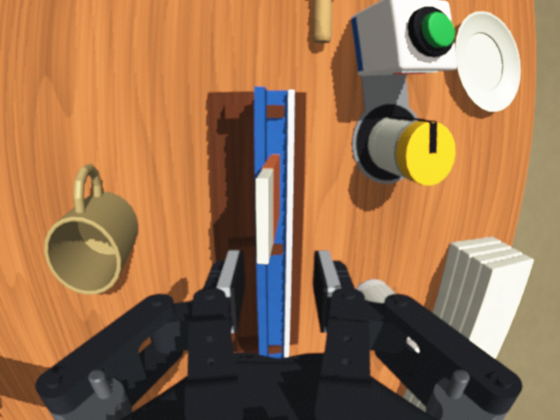

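The wrist view shows the first tile at (265,215), leaning on the board with its foot on the ledge. Next is the blue tile.

```bash
python3 -m creep '[[34,0,0,-0.3,0,0,0],[34,0,0,-0.3,0,0,0]]' >/dev/null
for i in 1 2; do python3 -m creep '[[34,0,0,0,0.025,0.027,-0.259],[34,0,0,0,0.025,0.027,-0.259],[34,0,0,0,0.025,0.027,-0.259],[34,0,0,0,0.025,0.027,-0.259],[34,0,0,0,0.025,0.027,-0.259],[34,0,0,0,0.025,0.027,-0.259],[34,0,0,0,0.025,0.027,-0.259],[34,0,0,0,0.025,0.027,-0.259]]'; done | tail -6
python3 - <<'E'
from h import *
p,R,s=tool();go([.508,.263,.20],pose(np.radians(95)))
E
```

```text
time_s: 25.13
tcp_pos: [0.471, -0.2111, 0.2187]
ee_rot: [-0.003, -0.045, 0.999, 0.001]
ft_force: [-0.2, -0.2, 0.1]
width: 0.0339
finger_force: 0.0
shift [-0.793  4.689  0.191] turn [ 0.0006 -0.002   0.0007] at [ 0.471  -0.2111  0.2187] yawY 95.1
```

```bash
for i in 1 2 3 4 5; do python3 -m creep '[[34,-0.16,0.94,0.04,0,0,0],[34,-0.16,0.94,0.04,0,0,0],[34,-0.16,0.94,0.04,0,0,0],[34,-0.16,0.94,0.04,0,0,0]]'; done >/dev/null
python3 - <<'E'
from h import *
p,R,s=tool()
im=env.read_camera("wrist");cv2.imwrite("pics/w9.png",im[:,:,::-1])
b,m=blobs(im,(0,0,150),(180,60,255),60)
for c,st in b:
  X=wonz(p,R,*c,.12)
  if X[1]>.2: print(c,st,X.round(4))
go([.508,.263,.08],pose(np.radians(95)))
E
```

```text
[273.9 211.2] [268, 165, 13, 88, 951] [0.5065 0.2631 0.12  ]
[427.6 213.2] [418, 177, 19, 74, 696] [0.4978 0.3819 0.12  ]
shift [9.000e-03 1.000e-03 1.193e+00] turn [ 0.0003 -0.0019 -0.0001] at [0.5097 0.263  0.1993] yawY 95.0
```

```bash
python3 -m creep '[[34,0.01,0,0.4,0,-0.002,0],[34,0.01,0,0.6,0,-0.002,0],[34,0.01,0,0.6,0,-0.002,0],[34,0.01,0,0.6,0,-0.002,0]]' 40 >/dev/null
python3 -m creep '[[34,0,0,0.3,0,0,0],[34,0,0,0.6,0,0,0],[34,0,0,0.6,0,0,0],[34,0,0,0.6,0,0,0],[0,0,0,0.6,0,0,0],[0,0,0,0.6,0,0,0],[0,0,0,0.6,0,0,0],[0,0,0,0.6,0,0,0]]' 40
python3 -m creep '[[0,0,0,0,0,0,0],[0,0,0,0,0,0,0],[0,0,0,-0.1,0,0,0],[0,0,0,-0.2,0,0,0],[0,0,0,-0.3,0,0,0],[0,0,0,-0.5,0,0,0],[0,0,0,-0.7,0,0,0],[0,0,0,-0.7,0,0,0]]' | egrep 'wid|force'
python3 -m creep '[[0,0,0,-0.4,0,0,0],[0,0,0,-0.8,0,0,0],[0,0,0,-0.8,0,0,0],[0,0,0,-0.8,0,0,0]]'
python3 - <<'E'
from h import *
T=stand(0,.073+.07,.010);p,R,s=tool();go([*T[:2],p[2]],R)
E
```

```text
time_s: 27.85
tcp_pos: [0.5096, 0.2639, 0.0826]
ee_rot: [0.002, -0.044, 0.999, 0.002]
ft_force: [-0.8, -2.3, 7.8]
width: 0.0075
finger_force: 40.3
ft_force: [1.3, 0.1, -0.0]
width: 0.0074
finger_force: 39.3
time_s: 28.85
tcp_pos: [0.5089, 0.2642, 0.2331]
ee_rot: [0.003, -0.044, 0.999, 0.002]
ft_force: [-0.9, -0.6, -1.7]
width: 0.0078
finger_force: 39.5
shift [ 0.736 -5.406 -0.028] turn [0. 0. 0.] at [0.5089 0.2642 0.2331] yawY 95.0
```

```bash
for i in 1 2 3 4 5 6; do python3 -m creep '[[0,0.12,-0.9,-0.01,0,0,0],[0,0.12,-0.9,-0.01,0,0,0],[0,0.12,-0.9,-0.01,0,0,0],[0,0.12,-0.9,-0.01,0,0,0]]'; done >/dev/null
for i in 1 2; do python3 -m creep '[[0,0,0,0,0,0,0.26],[0,0,0,0,0,0,0.26],[0,0,0,0,0,0,0.26],[0,0,0,0,0,0,0.26],[0,0,0,0,0,0,0.26],[0,0,0,0,0,0,0.26],[0,0,0,0,0,0,0.26]]'; done | tail -6
python3 - <<'E'
from h import *
go(stand(0,.073+.07,.010),RS)
E
```

```text
time_s: 32.02
tcp_pos: [0.4849, -0.2776, 0.2343]
ee_rot: [-0.001, 0.699, 0.715, 0.001]
ft_force: [0.0, -0.2, -1.1]
width: 0.0073
finger_force: 40.0
shift [-0.034 -0.02   0.622] turn [-0.0635 -0.0012  0.001 ] at [ 0.4849 -0.2776  0.2343] yawY 1.2
```

```bash
python3 -m creep '[[0,-0.03,-0.02,0,-0.064,0,0],[0,-0.03,-0.02,0.1,-0.064,0,0],[0,-0.03,-0.02,0.3,-0.064,0,0],[0,-0.03,-0.02,0.5,-0.064,0,0],[0,-0.03,-0.02,0.62,-0.064,0,0],[0,-0.03,-0.02,0.62,-0.064,0,0],[0,-0.03,-0.02,0.62,-0.064,0,0]]'
python3 - <<'E'
from h import *
go(stand(0,.073,.010),RS)
im=env.read_camera("wrist");cv2.imwrite("pics/w10.png",im[:,:,::-1])
E
```

```text
time_s: 32.6
tcp_pos: [0.4823, -0.2822, 0.1726]
ee_rot: [0.069, 0.694, 0.713, 0.073]
ft_force: [-0.5, -0.3, -1.3]
width: 0.0076
finger_force: 39.8
shift [0.011 0.007 0.707] turn [ 0.0002 -0.0014  0.0027] at [ 0.4823 -0.2822  0.1726] yawY 1.5
```

View pics/w10.png

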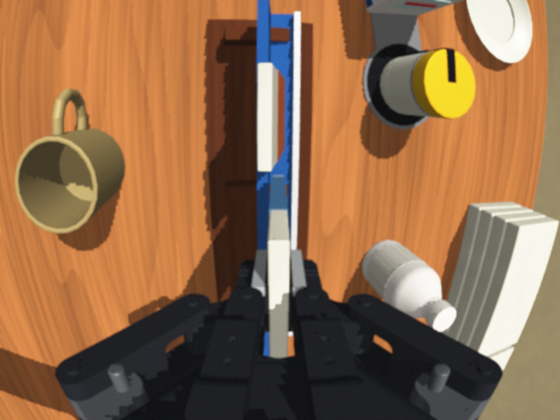

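```bash
python3 -m creep '[[0,0.01,0.02,0,0,0,0],[0,0.01,0.02,0.2,0,0,0],[0,0.01,0.02,0.4,0,0,0],[0,0.01,0.02,0.6,0,0,0],[0,0.01,0.02,0.67,0,0,0],[0,0.01,0.02,0.67,0,0,0],[0,0.01,0.02,0.67,0,0,0]]'
for i in 1 2 3; do python3 -m creep '[[0,0,0,0.01,0,0,0],[0,0,0,0.02,0,0,0],[0,0,0,0.02,0,0,0]]' | egrep 'tcp|ft'; done
```

```text
time_s: 33.23
tcp_pos: [0.4974, -0.2825, 0.1085]
ee_rot: [0.07, 0.695, 0.712, 0.073]
ft_force: [0.6, 1.1, -1.2]
width: 0.0077
finger_force: 39.9
tcp_pos: [0.4978, -0.2824, 0.1065]
ft_force: [0.3, -0.3, -1.2]
tcp_pos: [0.4978, -0.2821, 0.1037]
ft_force: [-0.4, 0.3, -1.0]
tcp_pos: [0.4983, -0.2823, 0.1032]
ft_force: [-9.0, 5.0, 17.7]
```

```bash
python3 -m creep '[[0,0,-0.01,-0.01,0,0,0],[0,0,-0.02,-0.01,0,0,0],[0,0,-0.02,-0.01,0,0,0]]' | egrep 'tcp|ft'
python3 -m creep '[[16,0,0,0,0,0,0],[20,0,0,0,0,0,0],[30,0,0,0,0,0,0],[34,0,0,0,0,0,0],[34,0,0,0,0,0,0]]' | egrep 'tcp|ft|wid'
python3 -m creep '[[34,0,0,-0.3,0,0,0],[34,0,0,-0.6,0,0,0],[34,0,0,-0.9,0,0,0],[34,0,0,-0.9,0,0,0]]' >/dev/null
python3 -m creep '[[34,0,0,-0.35,0,0,0],[34,0,0,-0.35,0,0,0]]' >/dev/null
for i in 1 2; do python3 -m creep '[[34,0,0,0,0.025,0.027,-0.259],[34,0,0,0,0.025,0.027,-0.259],[34,0,0,0,0.025,0.027,-0.259],[34,0,0,0,0.025,0.027,-0.259],[34,0,0,0,0.025,0.027,-0.259],[34,0,0,0,0.025,0.027,-0.259],[34,0,0,0,0.025,0.027,-0.259],[34,0,0,0,0.025,0.027,-0.259]]'; done | tail -6
python3 - <<'E'
from h import *
p,R,s=tool();go([.499,.382,.20],pose(np.radians(95)))
E
```

```text
tcp_pos: [0.4966, -0.2824, 0.103]
ft_force: [-1.5, 1.3, 5.5]
tcp_pos: [0.4959, -0.2822, 0.1021]
ft_force: [0.5, 0.3, -0.5]
width: 0.0339
time_s: 36.48
tcp_pos: [0.4713, -0.2828, 0.2246]
ee_rot: [-0.002, -0.045, 0.999, 0.002]
ft_force: [0.8, 0.1, -0.7]
width: 0.0339
finger_force: 0.0
shift [-0.871  6.595  0.265] turn [ 0.0011 -0.0013  0.0007] at [ 0.4713 -0.2828  0.2246] yawY 95.1
```

```bash
for i in 1 2 3 4 5 6 7; do python3 -m creep '[[34,-0.125,0.94,0.036,0,0,0],[34,-0.125,0.94,0.036,0,0,0],[34,-0.125,0.94,0.036,0,0,0],[34,-0.125,0.94,0.036,0,0,0]]'; done >/dev/null
python3 - <<'E'
from h import *
p,R,s=tool()
im=env.read_camera("wrist");cv2.imwrite("pics/w11.png",im[:,:,::-1])
b,m=blobs(im,(0,0,150),(180,60,255),60)
for c,st in b:
  X=wonz(p,R,*c,.12)
  if X[1]>.2: print(c,st,X.round(4))
go([.499,.382,.08],pose(np.radians(95)))
t=env.read_camera("top");s=env.read_camera("scene")
C=np.vstack([cv2.resize(t[200:280,310:490],None,fx=4,fy=4),cv2.resize(s[170:240,100:280],None,fx=4,fy=4)]);cv2.imwrite("pics/chk.png",C[:,:,::-1])
print(blobs(t,(20,120,100),(35,255,255),100)[0])
E
```

```text
[278.5 209.4] [273, 172, 12, 79, 887] [0.4964 0.3826 0.12  ]
[547.8 208.8] [535, 194, 25, 32, 505] [0.4741 0.6386 0.12  ]
shift [0.012 0.025 1.21 ] turn [ 0.0008 -0.0014 -0.0001] at [0.501  0.3793 0.201 ] yawY 95.0
[(array([352.1, 176.5]), [338, 163, 28, 28, 551])]
```

View pics/chk.png

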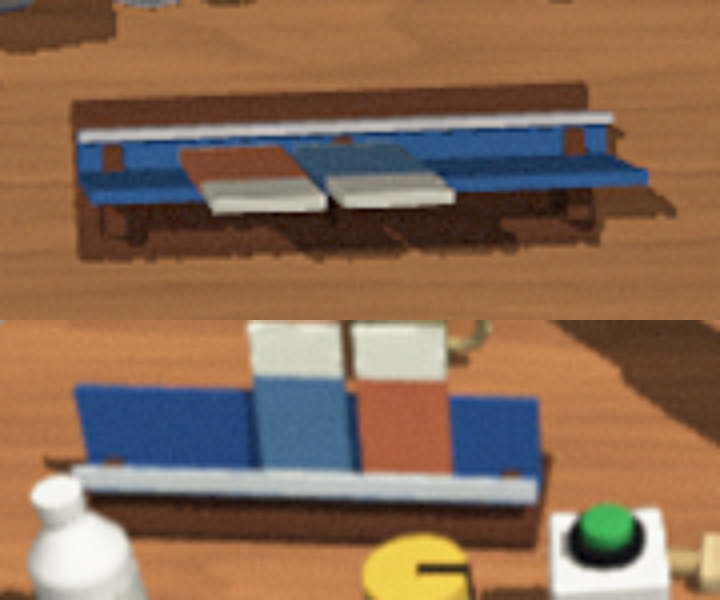

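The check crops show both tiles leaning against the board with their feet on the ledge, and the jar still on the pad. Now the amber tile.

```bash
python3 -m creep '[[34,0.02,0.03,0.4,0,0,0],[34,0.02,0.03,0.6,0,0,0],[34,0.02,0.03,0.6,0,0,0],[34,0.02,0.03,0.6,0,0,0]]' 40 >/dev/null
python3 -m creep '[[34,0,0,0.3,0,0,0],[34,0,0,0.61,0,0,0],[34,0,0,0.61,0,0,0],[34,0,0,0.61,0,0,0],[0,0,0,0.61,0,0,0],[0,0,0,0.61,0,0,0],[0,0,0,0.61,0,0,0],[0,0,0,0.61,0,0,0]]' 40
python3 -m creep '[[0,0,0,0,0,0,0],[0,0,0,0,0,0,0],[0,0,0,-0.1,0,0,0],[0,0,0,-0.2,0,0,0],[0,0,0,-0.3,0,0,0],[0,0,0,-0.5,0,0,0],[0,0,0,-0.7,0,0,0],[0,0,0,-0.7,0,0,0]]' | egrep 'wid|force'
python3 -m creep '[[0,0,0,-0.4,0,0,0],[0,0,0,-0.85,0,0,0],[0,0,0,-0.85,0,0,0],[0,0,0,-0.85,0,0,0]]'
python3 - <<'E'
from h import *
T=stand(-.075,.073+.07,.010);p,R,s=tool();go([*T[:2],p[2]],R)
E
```

```text
time_s: 39.97
tcp_pos: [0.4989, 0.3835, 0.0836]
ee_rot: [-0.0, -0.044, 0.999, 0.002]
ft_force: [-0.1, -2.3, 6.1]
width: 0.0075
finger_force: 41.8
ft_force: [1.0, -0.0, -0.6]
width: 0.0076
finger_force: 40.9
time_s: 40.97
tcp_pos: [0.4992, 0.384, 0.2399]
ee_rot: [0.001, -0.044, 0.999, 0.004]
ft_force: [0.0, 1.5, -1.4]
width: 0.0076
finger_force: 40.9
shift [ 0.799 -7.356 -0.058] turn [0. 0. 0.] at [0.4992 0.384  0.2399] yawY 95.1
```

```bash
for i in 1 2 3 4 5 6 7 8; do python3 -m creep '[[0,0.1,-0.92,-0.007,0,0,0],[0,0.1,-0.92,-0.007,0,0,0],[0,0.1,-0.92,-0.007,0,0,0],[0,0.1,-0.92,-0.007,0,0,0]]'; done >/dev/null
for i in 1 2; do python3 -m creep '[[0,0,0,0,0,0,0.26],[0,0,0,0,0,0,0.26],[0,0,0,0,0,0,0.26],[0,0,0,0,0,0,0.26],[0,0,0,0,0,0,0.26],[0,0,0,0,0,0,0.26],[0,0,0,0,0,0,0.26]]'; done | tail -6
python3 - <<'E'
from h import *
go(stand(-.075,.073+.07,.010),RS)
E
```

```text
time_s: 44.8
tcp_pos: [0.4853, -0.3538, 0.2383]
ee_rot: [-0.003, 0.699, 0.715, 0.0]
ft_force: [-0.8, 1.2, -0.7]
width: 0.0076
finger_force: 40.8
shift [-0.024 -0.006  0.661] turn [-0.0651 -0.0018  0.0012] at [ 0.4853 -0.3538  0.2383] yawY 1.3
```

```bash
python3 -m creep '[[0,-0.02,0,0,-0.065,-0.002,0],[0,-0.02,0,0.1,-0.065,-0.002,0],[0,-0.02,0,0.3,-0.065,-0.002,0],[0,-0.02,0,0.5,-0.065,-0.002,0],[0,-0.02,0,0.66,-0.065,-0.002,0],[0,-0.02,0,0.66,-0.065,-0.002,0],[0,-0.02,0,0.66,-0.065,-0.002,0]]'
python3 - <<'E'
from h import *
go(stand(-.075,.073,.0115),RS)
E
```

```text
time_s: 45.38
tcp_pos: [0.4841, -0.3565, 0.1724]
ee_rot: [0.07, 0.694, 0.713, 0.071]
ft_force: [1.0, -0.1, -0.4]
width: 0.0076
finger_force: 40.6
shift [0.006 0.019 0.703] turn [-0.0004 -0.0003  0.003 ] at [ 0.4841 -0.3565  0.1724] yawY 1.6
```

```bash
python3 -m creep '[[0,0.01,0.02,0,0,0,0],[0,0.01,0.02,0.2,0,0,0],[0,0.01,0.02,0.4,0,0,0],[0,0.01,0.02,0.6,0,0,0],[0,0.01,0.02,0.66,0,0,0],[0,0.01,0.02,0.66,0,0,0],[0,0.01,0.02,0.66,0,0,0]]'
for i in 1 2 3; do python3 -m creep '[[0,0,0,0.01,0,0,0],[0,0,0,0.02,0,0,0],[0,0,0,0.02,0,0,0]]' | egrep 'tcp|ft'; done
```

```text
time_s: 45.97
tcp_pos: [0.4985, -0.3582, 0.1098]
ee_rot: [0.071, 0.695, 0.712, 0.07]
ft_force: [0.5, -0.7, -0.1]
width: 0.0076
finger_force: 40.7
tcp_pos: [0.4987, -0.3582, 0.1075]
ft_force: [0.2, -0.1, -1.4]
tcp_pos: [0.4987, -0.3579, 0.1046]
ft_force: [-0.5, 0.4, -0.7]
tcp_pos: [0.4991, -0.3583, 0.104]
ft_force: [-6.0, 4.9, 13.3]
```

```bash
python3 -m creep '[[0,0,-0.01,-0.01,0,0,0],[0,0,-0.02,-0.01,0,0,0],[0,0,-0.02,-0.01,0,0,0]]' | egrep 'tcp|ft'
python3 -m creep '[[16,0,0,0,0,0,0],[20,0,0,0,0,0,0],[30,0,0,0,0,0,0],[34,0,0,0,0,0,0],[34,0,0,0,0,0,0]]' | egrep 'tcp|ft|wid'
python3 -m creep '[[34,0,0,-0.3,0,0,0],[34,0,0,-0.6,0,0,0],[34,0,0,-0.9,0,0,0],[34,0,0,-0.9,0,0,0]]' >/dev/null
python3 -m creep '[[85,0,0,-0.35,0.065,0,0],[85,0,0,-0.35,0.065,0,0],[85,0,0,-0.35,0.065,0,0]]'
python3 - <<'E'
from h import *
t=env.read_camera("top");s=env.read_camera("scene")
C=np.vstack([cv2.resize(t[150:280,230:490],None,fx=2,fy=2),cv2.resize(s[170:290,100:360],None,fx=2,fy=2)]);cv2.imwrite("pics/chk2.png",C[:,:,::-1])
b,m=blobs(t,(20,120,100),(35,255,255),100);print(b)
x,y,W,H,_=b[0][1];J=onz("top",x+(W-1)/2,y+(H-1)/2,.082);print("jar",J)
b,m=blobs(t,(8,60,100),(20,255,255),100)
p,R,st=tool();go([J[0],J[1],.2],pose(np.radians(47)))
E
```

```text
tcp_pos: [0.4971, -0.3583, 0.1036]
ft_force: [-1.1, 0.7, 3.1]
tcp_pos: [0.4969, -0.358, 0.1031]
ft_force: [-0.2, -0.6, 0.2]
width: 0.0341
time_s: 47.97
tcp_pos: [0.475, -0.3567, 0.2263]
ee_rot: [-0.001, 0.697, 0.717, -0.004]
ft_force: [1.0, 0.7, -0.8]
width: 0.0691
finger_force: 0.0
[(array([352.1, 176.5]), [338, 163, 28, 28, 546])]
jar [ 0.65260979 -0.17122041  0.082     ]
shift [1.823 1.848 0.238] turn [-0.0017  0.0005 -0.2529] at [ 0.4727 -0.3581  0.2252] yawY 1.5
```

View pics/chk2.png

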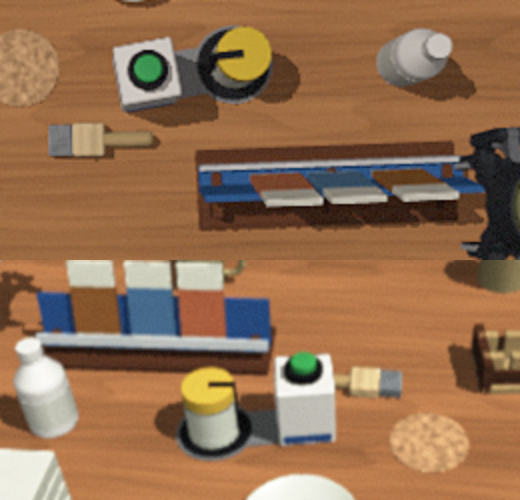

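All three tiles lean side by side, and the jar is unmoved on the pad. I'll fetch it now.

```bash
for i in 1 2; do python3 -m creep '[[85,0.91,0.92,0.05,0,0,0],[85,0.91,0.92,0.05,0,0,0],[85,0.91,0.92,0.05,0,0,0],[85,0.91,0.92,0.05,0,0,0],[85,0.91,0.92,0.05,0,0,0]]'; done | tail -6
python3 - <<'E'
from h import *
for q in ((240,183.5),): print("mat top",onz("top",*q,.002))
print("mat scene",onz("scene",315,261,.002))
p,R,s=tool();im=env.read_camera("wrist");cv2.imwrite("pics/w12.png",im[:,:,::-1])
b,m=blobs(im,(20,120,80),(35,255,255),200);x,y,W,H,_=max(b,key=lambda a:a[1][4])[1]
J=wonz(p,R,x+W/2,y+H/2,.082);print("jar",J,R.as_matrix()[:,2]);go([*J[:2],.035],pose(np.radians(1.5)))
E
```

```text
time_s: 48.9
tcp_pos: [0.6524, -0.1698, 0.2134]
ee_rot: [-0.001, 0.697, 0.717, -0.002]
ft_force: [-0.1, -0.9, 0.4]
width: 0.0849
finger_force: 0.0
mat top [0.65371136 0.09944622 0.002     ]
mat scene [0.6551005  0.10237796 0.002     ]
jar [ 0.65449025 -0.1687903   0.082     ] [-0.00441368 -0.00219032 -0.99998786]
shift [0.043 0.043 1.789] turn [-0.0015  0.001  -0.0006] at [ 0.6511 -0.1726  0.214 ] yawY 1.4
```

View pics/w12.png

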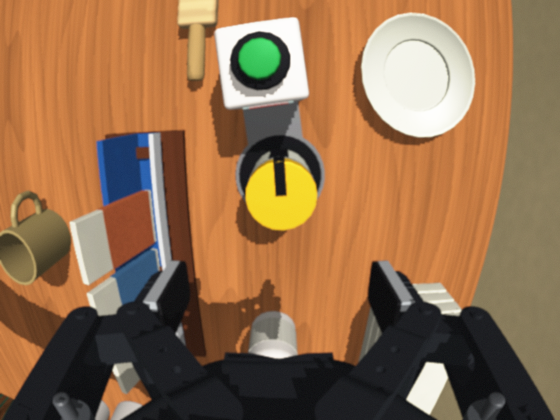

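```bash
python3 -m creep '[[85,0.03,0.02,0.4,0,0,0],[85,0.03,0.02,0.8,0,0,0],[85,0.03,0.02,0.9,0,0,0],[85,0.03,0.02,0.9,0,0,0]]' 40 >/dev/null
python3 -m creep '[[85,0,0,0.45,0,0,0],[85,0,0,0.88,0,0,0],[85,0,0,0.88,0,0,0],[85,0,0,0.88,0,0,0],[40,0,0,0.88,0,0,0],[40,0,0,0.88,0,0,0],[40,0,0,0.88,0,0,0],[40,0,0,0.88,0,0,0]]' 40
python3 -m creep '[[40,0,0,0,0,0,0],[40,0,0,0,0,0,0],[40,0,0,-0.4,0,0,0],[40,0,0,-0.8,0,0,0],[40,0,0,-0.8,0,0,0]]'
python3 -m creep '[[40,0,0,-0.4,0,0,0],[40,0,0,-0.6,0,0,0],[40,0,0,-0.6,0,0,0],[40,0,0,-0.6,0,0,0]]'
python3 - <<'E'
from h import *
p,R,s=tool();go([.6544,.101,p[2]],R)
E
```

```text
time_s: 49.95
tcp_pos: [0.6544, -0.1705, 0.0404]
ee_rot: [0.002, 0.699, 0.716, -0.001]
ft_force: [-2.3, -0.5, 5.9]
width: 0.0635
finger_force: 42.5
time_s: 50.37
tcp_pos: [0.6573, -0.1712, 0.1272]
ee_rot: [0.005, 0.699, 0.716, 0.001]
ft_force: [2.6, -1.5, -2.4]
width: 0.0633
finger_force: 48.2
time_s: 50.7
tcp_pos: [0.6542, -0.1694, 0.1791]
ee_rot: [0.001, 0.698, 0.716, -0.001]
ft_force: [-0.0, 1.4, -5.7]
width: 0.0631
finger_force: 48.5
shift [ 2.704  0.068 -0.009] turn [0. 0. 0.] at [ 0.6542 -0.1694  0.1791] yawY 1.4
```

```bash
for i in 1 2 3; do python3 -m creep '[[40,0.9,0.02,-0.01,0,0,0],[40,0.9,0.02,-0.01,0,0,0],[40,0.9,0.02,-0.01,0,0,0],[40,0.9,0.02,-0.01,0,0,0]]'; done >/dev/null
python3 -m creep '[[40,0,0,0,0,0,0],[40,0,0,0,0,0,0]]'
python3 - <<'E'
from h import *
p,R,s=tool();im=env.read_camera("wrist");cv2.imwrite("pics/w13.png",im[:,:,::-1]);go([.6544,.101,.041],R)
E
```

```text
time_s: 51.87
tcp_pos: [0.6526, 0.0988, 0.1783]
ee_rot: [-0.0, 0.699, 0.715, -0.003]
ft_force: [-0.0, -1.1, -4.3]
width: 0.0633
finger_force: 48.2
shift [0.028 0.024 1.375] turn [ 0.0001 -0.0001 -0.0001] at [0.6527 0.0987 0.1785] yawY 1.3
```

View pics/w13.png

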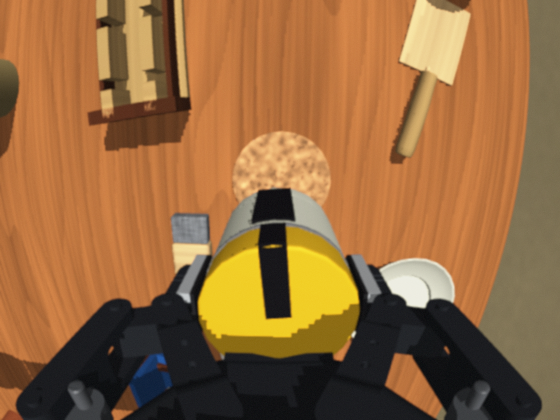

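```bash
python3 - <<'E'
from h import *
p,R,s=tool()
for q in((233,180),(331,180),(282,132)): print(wonz(p,R,*q,.002).round(4))
E
python3 -m creep '[[40,0.025,0.02,0.4,0,0,0],[40,0.025,0.02,0.8,0,0,0],[40,0.025,0.02,0.8,0,0,0],[40,0.025,0.02,0.8,0,0,0]]'
```

```text
[0.6059 0.1011 0.002 ]
[0.7051 0.1034 0.002 ]
[0.6543 0.1503 0.002 ]
time_s: 52.25
tcp_pos: [0.6529, 0.1018, 0.0973]
ee_rot: [-0.001, 0.699, 0.715, -0.005]
ft_force: [0.2, -0.3, -3.6]
width: 0.0631
finger_force: 48.1
```

```bash
python3 -m creep '[[40,0,0.01,0.25,0,0,0],[40,0,0.01,0.45,0,0,0],[40,0,0.01,0.5,0,0,0],[40,0,0.01,0.53,0,0,0],[40,0,0.01,0.55,0,0,0],[40,0,0.01,0.57,0,0,0],[40,0,0.01,0.57,0,0,0]]'
python3 -m creep '[[40,0,0,0.01,0,0,0],[40,0,0,0.02,0,0,0],[40,0,0,0.02,0,0,0]]'
```

```text
time_s: 52.83
tcp_pos: [0.6557, 0.1034, 0.0429]
ee_rot: [-0.0, 0.698, 0.716, -0.002]
ft_force: [-0.3, -0.3, -4.3]
width: 0.0637
finger_force: 48.3
time_s: 53.08
tcp_pos: [0.6555, 0.1035, 0.0407]
ee_rot: [-0.0, 0.698, 0.716, -0.002]
ft_force: [-1.2, 1.6, 3.0]
width: 0.0631
finger_force: 48.9
```

```bash
python3 -m creep '[[70,0,0,0,0,0,0],[85,0,0,0,0,0,0],[85,0,0,0,0,0,0],[85,0,0,0,0,0,0],[85,0,0,0,0,0,0],[85,0,0,-0.4,0,0,0],[85,0,0,-0.8,0,0,0],[85,0,0,-0.8,0,0,0]]'  >/dev/null
python3 -m creep '[[85,0,0,-0.9,0,0,0],[85,0,0,-0.9,0,0,0],[85,0,0,-0.9,0,0,0],[85,0,0,-0.9,0,0,0],[85,0,0,-0.9,0,0,0]]'
python3 - <<'E'
from h import *
p,R,s=tool();im=env.read_camera("wrist")
b,m=blobs(im,(20,120,80),(35,255,255),200);x,y,W,H,_=max(b,key=lambda a:a[1][4])[1]
print("jar",wonz(p,R,x+W/2,y+H/2,.082))
t=env.read_camera("top");c=env.read_camera("scene")
C=np.vstack([cv2.resize(t[150:280,190:490],None,fx=2,fy=2),cv2.resize(c[150:290,100:400],None,fx=2,fy=2)]);cv2.imwrite("pics/end.png",C[:,:,::-1])
E
```

```text
time_s: 54.17
tcp_pos: [0.656, 0.1039, 0.2099]
ee_rot: [-0.0, 0.698, 0.716, -0.002]
ft_force: [0.7, 0.4, -1.0]
width: 0.0849
finger_force: 0.0
jar [0.65561217 0.10577295 0.082     ]
```

View pics/end.png

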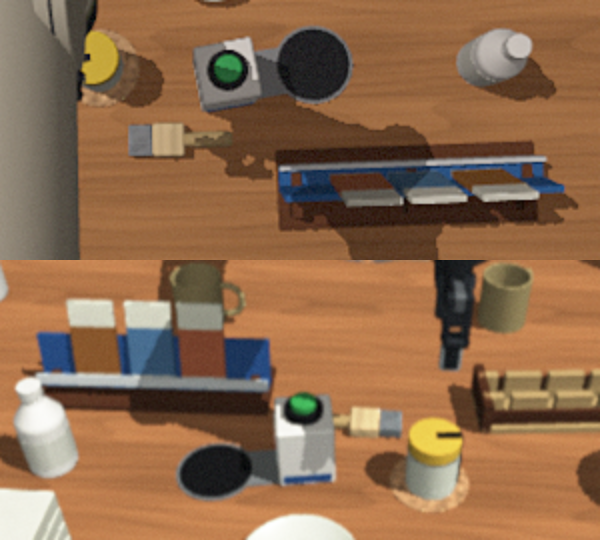

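The end view shows the jar upright on the mat, about 5 mm off centre, and all three tiles leaning on the stand. I'm handing in.

```bash
python3 -c "
from cell import env
print(env.hand_in())"
```

```text
the job is handed in; nothing more can be done
None
```

The job is handed in, with no verdict returned: the jar was scanned with its stripe to the window and now stands on its cork mat, and all three tiles present (terracotta, blue, amber) lean on the stand.

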